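# Rock the tight block out of the dry-block heater

## Task

Press shut the two open flip caps on the tubes in the heater's metal block. Then grip the block by its upright tab and work it loose from its tight well by rocking it to the left, then to the right, as often as it takes; do not pull it straight out, because the heater stands loose and must not be lifted off the bench. Finish while still holding the block, level and still, just clear above its well (a finger's width or two), with both caps shut and without disturbing the timer, vial and tape roll nearby.

Things in the scene. Friction and masses are not known exactly. Their poses are not given: they have to be found in the camera images.
- heater: Grey dry-block heater, 170 x 130 x 62 mm (x, y, z). Origin at the centre of its underside; x away from the robot, y to its left, z up (yaw within 0.4 rad of the world). Its flat top (rim) is 62 mm above the origin. It stands by its own weight, about 24 N: it does not slide or tip, but lifts if pulled up harder than that.
- well_floor (a point): Centre of the floor of the well in the heater's top, 35 mm above its origin. The well is 123 x 63 mm (x, y) and 27 mm deep. In it the block can lean about 0.1 rad to either side.
- grip_line (a point): Centre of the well, 15 mm above its floor: the height at which a sprung steel strip in the left (+y) and one in the right (-y) wall press on the block's long sides. Each resists sliding with 15 to 20 N: both together hold more than the heater's weight, one alone less. A side of the block is free once its bottom edge is above this height.
- block: Bare aluminium block, 120 x 60 x 45 mm (x, y, z), 0.4 to 0.75 kg, on the well floor at the start. Origin at the centre of its underside, axes as the heater's. Two tubes, 38 mm before and behind its centre on x, rims 53 mm above the origin; closed white caps top out at 58 mm. A black grip tab stands in the middle: 30 mm (x) by 14 mm thick (y), 45 to 85 mm above the origin.
- tab_top (a point): Centre of the top of the black grip tab, 85 mm above the block's origin. The tab is 14 mm thick along y: pinch it across y.
- cap_near (a joint): Hinge of the cap on the tube nearer the robot: 0 shut, 1.57 upright, stop at 2.2 rad; opens toward -x of the block (to the robot). Stays where it is left (friction 0.012 N m). The cap is a 21 mm disc, 5 mm thick, hinged at its outer edge; with its thumb tab it reaches 27.5 mm from the hinge.
- cap_far (a joint): The same for the cap on the farther tube; it opens toward +x of the block (away from the robot).
- cap_near_hinge (a point): Hinge of the near cap, 50 mm from the block's centre along its -x and 53 mm above its origin; the hinge line runs along the block's y. The closed disc's centre is 12 mm from it toward the block's centre.
- cap_far_hinge (a point): Hinge of the far cap, 50 mm from the block's centre along its +x and 53 mm above its origin; the hinge line runs along the block's y. The closed disc's centre is 12 mm from it toward the block's centre.
- timer: White timer lying on the bench, 52 x 66 x 20 mm, origin at the centre of its underside. Bystander.
- vial: Small amber vial with a white cap, standing, 15 mm diameter, 44 mm tall, origin at the centre of its underside. Bystander.
- tape_roll: Yellow roll of tape lying flat, 60 mm diameter, 19 mm high, origin at the centre of its underside. Bystander.
Things that resemble listed ones, but are neither listed nor needed, are in the scene too. Several things have the shape of the heater; the one meant has the colours described above.

How it is judged (in metres and radians):
On the way, in this order (a step that is already met when the one before it is completed fails the run):
1. both caps are shut while the block still sits in its well (value of joint each of cap_near, cap_far below 0.12 rad and z of block in the frame of heater below 0.039 m), for 0.2 s.
2. the block leans to the left in its well (angle between block's own z axis and vertical above 0.05 rad and y of tab_top in the frame of heater above 0.002 m and z of block in the frame of heater below 0.06 m), for 0.1 s.
3. the block leans to the right in its well (angle between block's own z axis and vertical above 0.05 rad and y of tab_top in the frame of heater below -0.002 m and z of block in the frame of heater below 0.06 m), for 0.1 s.
At the end, for the whole second after the job is handed in: The fingers hold the block still, underside 3 to 50 mm above the rim, within 30 mm of the well's centre, level within 0.14 rad, not touching the heater; caps within 0.15 rad of shut; heater on the bench (3 mm); timer, vial and tape roll within 20 mm of their starts (z of block in the frame of heater between 0.065 and 0.112 m and horizontal distance between block and heater below 0.03 m and angle between block's own z axis and vertical below 0.14 rad and contact force between block and the fingers above 1 N and contact force between block and heater below 0.2 N and linear speed of block below 0.03 m/s and height (world z) of heater below 0.003 m and value of joint each of cap_near, cap_far below 0.15 rad and distance of each of timer, vial, tape_roll from where it was at the start of the episode below 0.02 m); the arm keeps its last pose, push and grip.
It fails at once if the heater is lifted off the bench (more than 6 mm) (height (world z) of heater above 0.006 m).
It fails at once if the timer, vial or tape roll is moved by more than 20 mm or the vial tipped over (distance of any of timer, vial, tape_roll from where it was at the start of the episode above 0.02 m or angle between vial's own z axis and vertical above 0.6 rad).
It also fails if it takes over 51 s, if anything falls off the work surface, if the arm or the gripper's body presses on something with over 40 N, if the wrist force passes 120 N, or if a joint passes its speed limit or range.

## Robot

A 6-joint arm with a two-finger parallel gripper is mounted at the origin on a cart in front of the work surface, level with it; the furniture and walls round the work are solid. World frame = base frame: x ahead of the robot, y to its left, z up, the work surface at z = 0. Lengths are in m, angles in degrees, forces in N, time in s.
With the tool pointing down it reaches from about 0.35 to 1 m from the base axis. Payload 7.1 kg.
Tool frame: the origin (TCP) lies at the very end of the fingers, on their centre line; the grasp point (between the pads) lies 19 mm behind it; z points along the fingers, y is the line along which they close (so a half turn about z gives the same grasp; the last joint's range is limited). The gripper opens to 85 mm and grips with 20 to 120 N. Pads are 22 mm wide; open, the fingers measure 114 mm over their backs; the gripper's body (76 mm by 85 mm) begins 54 mm behind the grasp point. The pads swing forward as they close: fully open they stand 13 mm farther back than shut.
Start: joints at [-1.089, 24.242, 93.386, -0, 62.372, -1.089], TCP at [0.625, 0, 0.231] pointing down, gripper open.
Joint ranges: [-172.04, 172.04], [-51.8, 120.97], [4.93, 147.93], [-75.15, 255.16], [6.16, 154.13], [-145.62, 145.62]. Speed limits (degrees/s): [136.94, 136.94, 172.46, 180, 180, 180].

## Interface

Orientations are given as [roll, pitch, yaw] about the fixed x, y, z axes, in that order (R = Rz(yaw) Ry(pitch) Rx(roll)).
In Python, from workcell import manip gives the robot as it stands.
- The arm moves only by the shell command python3 -m inch 'ROWS' [OPENING] [FORCE]. ROWS is JSON, a list of rows, each a list of 4 numbers: the shift along the tool's x, y, z in m, then the turn about the tool's z in rad. In form: [[tx, ty, tz, roll], ...]. A call has 1 to 12 rows; each row shifts and turns the commanded pose from where the row before left it, along the tool's axes as they then stand; what a row does not reach is not made up. A row lasts 1/10 s, in which the tool goes at most 50 mm and 8.59 degrees, less where a joint would pass 70% of its speed; a pose out of reach is approached as far as the arm can. A call with a gripper value outside its range is refused whole. OPENING is the finger opening in m, from 0 to 0.0854, set as the call begins (- or left out, the last holds). The fingers move at their own pace and stop on an object; FORCE is the grip in N (left out, the last holds). Time passes only in rows, so rows that do not move let the fingers close. It gives the time, the measured TCP pose, the force, the opening and the grip force at its end, in the units of the state.
- manip.get_obs(): the state, without advancing time (a new reading comes with each control period).
- manip.read_camera(name): name is "scene" or "side" or "wrist"; returns the picture (384x512x3 uint8, red, green, blue); there is no depth.
- manip.get_calibration(name): a dict with "intrinsics" (3x3 intrinsics, pixels), "R" (3x3) and "t" (3): a world point X has camera coordinates R X + t; the wrist camera has in their place "tool_from_camera" (4x4, takes a point from camera to tool coordinates, whose origin is the TCP and whose axes are the flange's). Camera axes: x right, y down, z forward; pixel columns grow to the right and rows downward; lengths in m; the calibration is good to about 2 mm. A picture is of the moment at which its call begins: read the wrist's pose just before it. get_calibration takes no time and is no camera call.
- manip.job_done(): hands the job in; it is judged then, once.
The state is a dict: "time_s": time; "joints": joint angles; "qvel": joint speeds; "joint_efforts": joint torques, N m; "eef_pos": TCP position; "orientation": TCP orientation; "contact_force": force on the tool from outside, world axes, zero at the start; "wrist_torque": the same for the moment, N m; "finger_gap": opening from 0.0 (shut) to 1.0 (fully open); "grip_force": force on a finger pad.
Only numpy, scipy, OpenCV 4.12 (cv2) and the standard library are available. Lean on these libraries where they do the work, as an engineer would, in place of code of your own. Each camera call takes 0.05 s, during which the arm holds its last target. There are 200 camera calls.

## Working session

There is one attempt and no reset: what is moved stays moved. The work goes in short steps, Python scripts to look and compute and a shell command to move; the robot and the scene stay as the last step left them, time stands still between calls to the robot, and variables do not carry over. Pictures are saved under pics/ and viewed, at most 10 in all, crops included, and the job is handed in when it is done.

```bash
mkdir -p pics; ls; python3 - <<'E'
from workcell import manip
import cv2,numpy as np
o=manip.get_obs();print(o['time_s'],o['eef_pos'],o['orientation'],o['finger_gap'],o['contact_force'])
a=manip.read_camera('scene');b=manip.read_camera('side');c=manip.read_camera('wrist')
for n,i in zip('scene side wrist'.split(),(a,b,c)):
    cv2.imwrite(f'pics/{n}0.png',i[:,:,::-1])
for n in('scene','side','wrist'):print(n,manip.get_calibration(n))
E
```

```text
pics
0.0 [6.24445768e-01 1.80126545e-05 2.30533903e-01] [-1.79910314e+02 -5.05731136e-04  8.99992173e+01] 1.0015268821658925 [-0.12918171 -0.24498472 -0.41301689]
scene {'intrinsics': array([[413.19602447,   0.        , 256.13796956],
       [  0.        , 413.19602447, 187.09289695],
       [  0.        ,   0.        ,   1.        ]]), 'R': array([[ 0.79137516, -0.6111522 ,  0.01477631],
       [-0.39270124, -0.52673232, -0.75388249],
       [ 0.4685201 ,  0.5908012 , -0.6568431 ]]), 't': array([-0.44610995,  0.32318687,  0.86935264])}
side {'intrinsics': array([[463.30452023,   0.        , 249.71405092],
       [  0.        , 463.30452023, 189.10756468],
       [  0.        ,   0.        ,   1.        ]]), 'R': array([[ 0.99899153,  0.04289465,  0.01326556],
       [ 0.03857451, -0.66876022, -0.74247678],
       [-0.0229768 ,  0.74223973, -0.66974044]]), 't': array([-0.58446599,  0.05693234,  1.5422679 ])}
wrist {'intrinsics': array([[303.55017119,   0.        , 254.72242779],
       [  0.        , 303.55017119, 191.26442689],
       [  0.        ,   0.        ,   1.        ]]), 'tool_from_camera': array([[ 7.72154735e-04, -9.63151376e-01, -2.68958788e-01,
         6.78645181e-02],
       [ 9.99999443e-01,  5.50065062e-04,  9.01098585e-04,
         4.06764927e-04],
       [-7.19949509e-04, -2.68959334e-01,  9.63151264e-01,
        -1.42457568e-01],
       [ 0.00000000e+00,  0.00000000e+00,  0.00000000e+00,
         1.00000000e+00]])}
```

View pics/scene0.png

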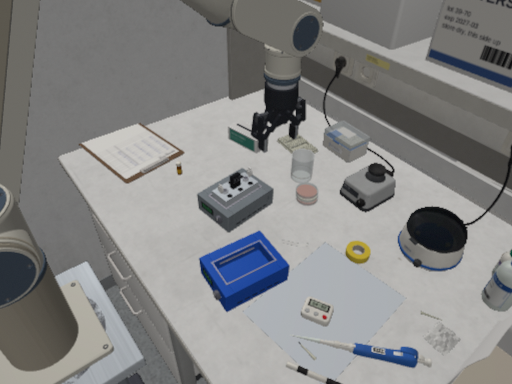

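View pics/side0.png

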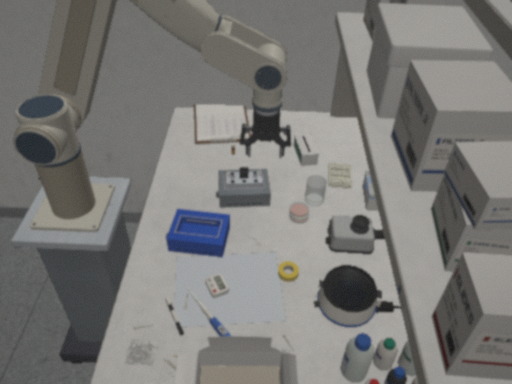

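View pics/wrist0.png

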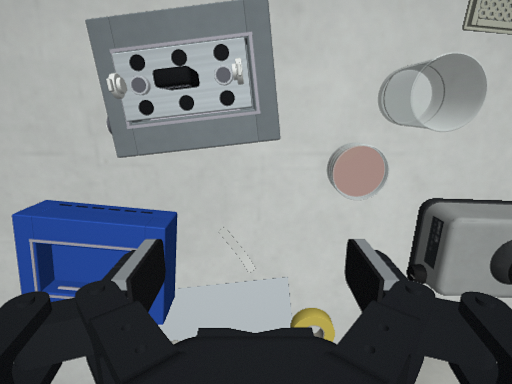

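Heater candidates: the grey heater with black tab (scene 235,198; side 244,187; wrist 185,80), the blue lookalike box (scene 245,268), and the grey balance/hotplate (scene 368,187). By colours and the black tab I choose the first. The vial is at scene (179,169), the timer at (318,311) and the tape at (358,251). Next, a close crop to check.

```bash
cat > h.py <<'E'
import numpy as np,cv2
from workcell import manip
from scipy.spatial.transform import Rotation as Ro
def cam(n,o=None):
    c=manip.get_calibration(n);K=c['intrinsics']
    if n!='wrist':return K,c['R'],c['t']
    o=o or manip.get_obs();T=np.eye(4);T[:3,:3]=Ro.from_euler('xyz',o['orientation'],degrees=True).as_matrix();T[:3,3]=o['eef_pos']
    M=np.linalg.inv(T@c['tool_from_camera']);return K,M[:3,:3],M[:3,3]
def onplane(C,uv,z):
    K,R,t=C;d=R.T@np.linalg.inv(K)@[uv[0],uv[1],1];c=-R.T@t
    return c+d*(z-c[2])/d[2]
def proj(C,X):
    K,R,t=C;p=(np.atleast_2d(X)@R.T+t)@K.T;return p[:,:2]/p[:,2:]
E
python3 - <<'E'
import cv2
from h import *
w=cv2.imread('pics/wrist0.png')
cv2.imwrite('pics/crop1.png',cv2.resize(w[0:165,80:290],None,fx=3.6,fy=3.6,interpolation=cv2.INTER_CUBIC))
C=cam('wrist')
for n,uv,z in [('rimNW',(88,18),.062),('rimSW',(117,157),.062),('rimSE',(280,138),.062),('tab',(176,77),.12),('tapeR',(312,323),.019)]:print(n,onplane(C,uv,z).round(4))
S=cam('scene')
for n,uv,z in [('vial',(179,168),.02),('tape',(358,252),.01),('timer',(318,311),.015)]:print(n,onplane(S,uv,z).round(3))
E
```

```text
rimNW [0.4719 0.1461 0.062 ]
rimSW [0.4829 0.0176 0.062 ]
rimSE [0.6507 0.0372 0.062 ]
tab [0.5633 0.0902 0.12  ]
tapeR [ 0.7042 -0.2194  0.019 ]
vial [0.507 0.319 0.02 ]
tape [ 0.705 -0.24   0.01 ]
timer [ 0.502 -0.304  0.015]
```

View pics/crop1.png

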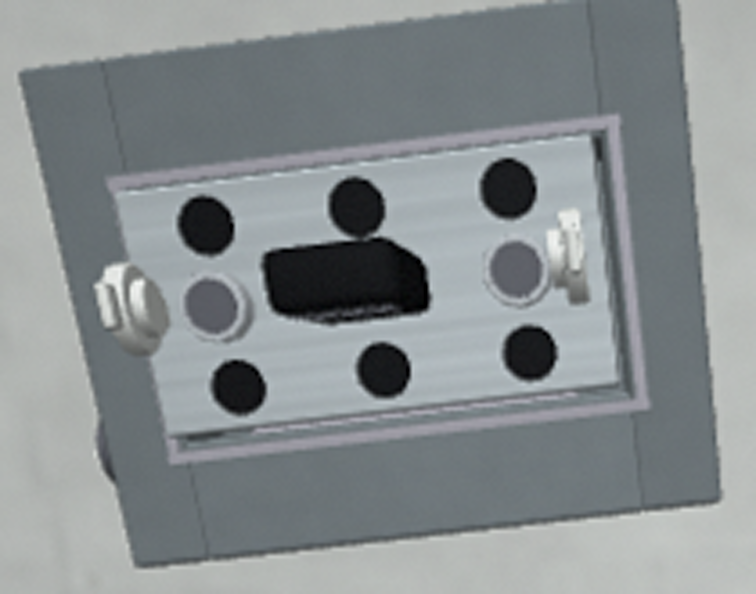

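The crop shows the right thing: a grey heater and bare block, black tab at crop (345,280), near cap open beyond its hinge at (130,310), far cap about upright at (570,255). Next I fit the pose.

```bash
cat >> h.py <<'E'
def fit(C,mod,uv,x0):
    from scipy.optimize import least_squares
    def W(p):
        c,s=np.cos(p[2]),np.sin(p[2]);m=mod
        return np.c_[p[0]+c*m[:,0]-s*m[:,1],p[1]+s*m[:,0]+c*m[:,1],m[:,2]]
    r=least_squares(lambda p:(proj(C,W(p))-uv).ravel(),x0);return r.x,r.fun.reshape(-1,2)
E
python3 - <<'E'
from h import *
C=cam('wrist')
px=lambda a:np.array(a)/3.6+[80,0]-0.36
mod=np.array([[-.085,.065,.062],[.085,-.065,.062],[-.085,-.065,.062],[-.038,0,.088],[.038,0,.088]])
uv=px([[20,72],[720,498],[136,566],[219,308],[518,272]])
p,r=fit(C,mod,uv,[.56,.09,.1]);print(p,r.round(1))
c,s=np.cos(p[2]),np.sin(p[2])
H=lambda x,y,z:np.array([p[0]+c*x-s*y,p[1]+s*x+c*y,z])
# predicted tip of caps (27.5mm from hinge) at opening angles, in crop px
for sg in(-1,1):
  for a in(1.2,1.57,1.9,2.2):
    print(sg,a,((proj(C,H(sg*(.05-.0275*np.cos(a)),0,.088+.0275*np.sin(a)))[0]+.36-[80,0])*3.6).round(0))
E
```

```text
[0.56022847 0.09069258 0.11440735] [[-0.9 -1. ]
 [ 1.7  1.4]
 [ 0.   1.3]
 [-1.1 -0.3]
 [ 0.5 -0.6]]
-1 1.2 [164. 300.]
-1 1.57 [117. 305.]
-1 1.9 [ 81. 310.]
-1 2.2 [ 58. 315.]
1 1.2 [518. 257.]
1 1.57 [562. 250.]
1 1.9 [602. 246.]
1 2.2 [635. 244.]
```

```bash
python3 -m inch '[[0,0,0,0.1456],[0,0,0,0.1456],[0,0,0,0.1456],[0,0,0,0.1456],[0,0,0,0.1456],[0,0,0,0.1456],[0,0,0,0.1456],[0,0,0,0.1456],[0,0,0,0.1456],[0,0,0,0.1456]]' 0 30
python3 -m inch '[[-0.037,-0.024,0,0],[-0.037,-0.024,0,0],[-0.037,-0.024,0,0],[-0.037,-0.025,0,0],[0,0,0.03,0],[0,0,0,0]]'
cat >> h.py <<'E'
P=(0.5602,0.0907,0.1144)
def blk(o=None):
    o=o or manip.get_obs();d=np.array(o['eef_pos'])-[P[0],P[1],0];c,s=np.cos(P[2]),np.sin(P[2])
    return np.array([c*d[0]+s*d[1],-s*d[0]+c*d[1],d[2]]).round(4),np.array(o['orientation']).round(2),np.array(o['contact_force']).round(1),round(o['finger_gap'],3),round(o['grip_force'],1),round(o['time_s'],2)
E
python3 -c "
from h import *
import cv2
print(blk());cv2.imwrite('pics/w2.png',manip.read_camera('wrist')[:,:,::-1])"
```

```text
time_s: 1.15
eef_pos: [0.6247, 0.0, 0.231]
orientation: [-180.0, 0.0, 6.2]
contact_force: [-0.5, -0.1, -0.2]
finger_gap: 0.003
grip_force: 0.0
time_s: 1.75
eef_pos: [0.464, 0.0796, 0.1994]
orientation: [180.0, 0.3, 6.7]
contact_force: [-1.1, 0.2, 0.5]
finger_gap: 0.002
grip_force: 0.0
(array([-0.0968, -0.    ,  0.1994]), array([179.99,   0.27,   6.66]), array([-1.1,  0.2,  0.5]), 0.002, 0.0, 1.75)
```

View pics/w2.png

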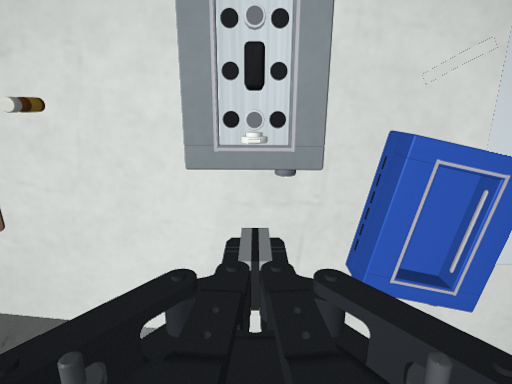

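The wrist view shows the near cap upright at (254,138) in line with the closed fingers at column 256. The heater is square to the tool. Sweeping the near cap shut.

```bash
python3 -m inch '[[0,0,0.049,0],[0,0,0.049,0],[0,0,0,0],[0.015,0,0,0],[0.01,0,0,0],[0.01,0,0,0],[0.01,0,0,0],[0.008,0,0,0],[0.008,0,0,0]]'
python3 -c "
from h import *
print(blk())"
python3 -m inch '[[0.001,0,0.003,0],[0,0,0.003,0],[0,0,0.002,0],[0,0,0,0]]'
python3 -c "
from h import *
print(blk())"
```

```text
time_s: 2.7
eef_pos: [0.5284, 0.0865, 0.104]
orientation: [-180.0, -0.1, 6.6]
contact_force: [0.1, 0.0, 0.0]
finger_gap: 0.001
grip_force: 0.2
(array([-0.0321, -0.0005,  0.104 ]), array([-1.80e+02, -6.00e-02,  6.58e+00]), array([0.1, 0. , 0. ]), 0.001, 0.2, 2.7)
time_s: 3.1
eef_pos: [0.5277, 0.0865, 0.0948]
orientation: [180.0, 0.1, 6.6]
contact_force: [0.1, -0.6, 0.3]
finger_gap: -0.001
grip_force: 0.0
(array([-0.0328, -0.0005,  0.0948]), array([1.80e+02, 8.00e-02, 6.58e+00]), array([ 0.1, -0.6,  0.3]), -0.001, 0.0, 3.1)
```

```bash
python3 -m inch '[[0,0,0.001,0],[0,0,0.001,0],[0,0,0.001,0],[0,0,0,0],[0,0,0,0]]'
python3 -c "
from h import *
print(blk())"
```

```text
time_s: 3.6
eef_pos: [0.5282, 0.0865, 0.0929]
orientation: [-180.0, 0.0, 6.6]
contact_force: [-3.1, -0.5, 7.4]
finger_gap: 0.001
grip_force: 4.1
(array([-0.0322, -0.0005,  0.0929]), array([-1.80e+02,  2.00e-02,  6.58e+00]), array([-3.1, -0.5,  7.4]), 0.001, 4.1, 3.6)
```

Contact came at the closed cap's height, so the near cap is shut. Now the far one.

```bash
python3 -m inch '[[0,0,-0.04,0],[0,0,-0.025,0],[0.045,0,0,0],[0.045,0,0,0],[0.038,0,0,0],[0,0,0,0],[0,0,0.03,0],[0,0,0.026,0],[0,0,0,0]]'
python3 -c "
from h import *
print(blk())"
python3 -m inch '[[-0.01,0,0,0],[-0.012,0,0,0],[-0.01,0,0,0],[-0.01,0,0,0],[-0.01,0,0,0],[-0.01,0,0,0],[0,0,0.003,0],[0,0,0.003,0],[0,0,0.003,0],[0,0,0.002,0],[0,0,0,0]]'
python3 -c "
from h import *
print(blk())"
```

```text
time_s: 4.5
eef_pos: [0.6519, 0.1007, 0.0974]
orientation: [180.0, 0.5, 6.6]
contact_force: [0.5, -0.5, -0.3]
finger_gap: -0.001
grip_force: 0.0
(array([ 0.0922, -0.0006,  0.0974]), array([179.99,   0.46,   6.58]), array([ 0.5, -0.5, -0.3]), -0.001, 0.0, 4.5)
time_s: 5.6
eef_pos: [0.5942, 0.0941, 0.0927]
orientation: [180.0, 0.0, 6.6]
contact_force: [-10.4, -1.0, 27.6]
finger_gap: -0.001
grip_force: 14.0
(array([ 0.0342, -0.0005,  0.0927]), array([1.80e+02, 2.00e-02, 6.58e+00]), array([-10.4,  -1. ,  27.6]), -0.001, 14.0, 5.6)
```

```bash
python3 -m inch '[[0,0,-0.045,0],[0,0,-0.045,0],[-0.045,0,0,0],[-0.045,0,0,0],[-0.01,0,0,0],[0,0,0,0],[0,0,0,0]]' 0.04 40
python3 -c "
from h import *
import cv2
o=manip.get_obs();print(blk(o));w=manip.read_camera('wrist')[:,:,::-1]
C=cam('wrist',o);print(proj(C,[onplane(C,(256,100),.09)]))
c,s=np.cos(P[2]),np.sin(P[2])
for q in [(-.05,0,.088),(.05,0,.088),(0,0,.12),(-.085,.065,.062),(-.085,-.065,.062)]:print(q,proj(C,[P[0]+c*q[0]-s*q[1],P[1]+s*q[0]+c*q[1],q[2]]).round())
cv2.imwrite('pics/w3.png',cv2.resize(w[0:300,120:400],None,fx=2,fy=2))"
```

```text
time_s: 6.3
eef_pos: [0.4964, 0.0829, 0.1806]
orientation: [-180.0, -0.1, 6.6]
contact_force: [0.0, -0.1, -0.2]
finger_gap: 0.467
grip_force: 0.0
(array([-0.0643, -0.0005,  0.1806]), array([-1.80e+02, -1.10e-01,  6.57e+00]), array([ 0. , -0.1, -0.2]), 0.467, 0.0, 6.3)
[[256. 100.]]
(-0.05, 0, 0.088) [[254. 178.]]
(0.05, 0, 0.088) [[254.  40.]]
(0, 0, 0.12) [[254. 114.]]
(-0.085, 0.065, 0.062) [[182. 209.]]
(-0.085, -0.065, 0.062) [[325. 209.]]
```

View pics/w3.png

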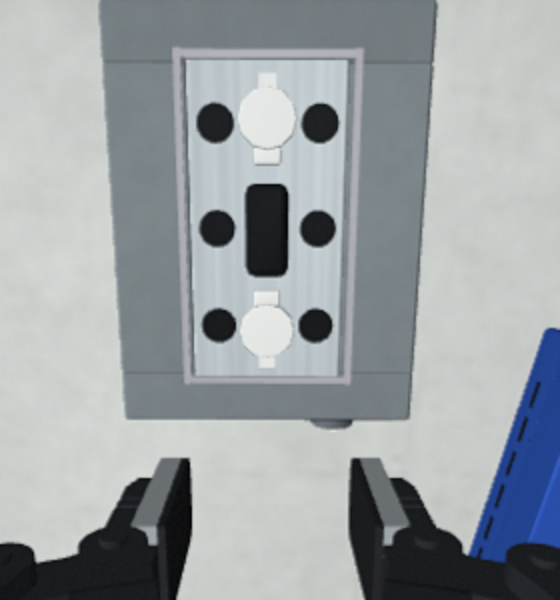

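Both caps are shut, lying flat at crop (267,118) and (266,330). The tab is at (266,230), within about 1 px of prediction. Now to grip the tab.

```bash
python3 -m inch '[[0.032,0,0,0],[0.032,0,0,0],[0,0,0,0],[0,0,0.03,0],[0,0,0.03,0],[0,0,0.02,0],[0,0,0.01,0],[0,0,0,0],[0,0,0,0]]'
python3 -c "
from h import *
print(blk())"
python3 -m inch '[[0,0,0,0],[0,0,0,0],[0,0,0,0],[0,0,0,0],[0,0,0,0],[0,0,0,0]]' 0 40
python3 -c "
from h import *
print(blk())"
```

```text
time_s: 7.25
eef_pos: [0.5589, 0.0901, 0.0907]
orientation: [-180.0, -0.0, 6.6]
contact_force: [0.3, -0.3, -0.0]
finger_gap: 0.469
grip_force: 0.0
(array([-0.0013, -0.0005,  0.0907]), array([-1.80e+02, -4.00e-02,  6.58e+00]), array([ 0.3, -0.3, -0. ]), 0.469, 0.0, 7.25)
time_s: 7.85
eef_pos: [0.5591, 0.0904, 0.0916]
orientation: [-180.0, -0.1, 6.6]
contact_force: [-0.8, 2.9, 6.1]
finger_gap: 0.16
grip_force: 41.0
(array([-0.0011, -0.0001,  0.0916]), array([-1.7997e+02, -1.3000e-01,  6.5600e+00]), array([-0.8,  2.9,  6.1]), 0.16, 41.0, 7.85)
```

```bash
python3 -m inch '[[0,-0.001,-0.0004,0],[0,-0.001,-0.0004,0],[0,-0.001,-0.0004,0],[0,0,0,0]]'
python3 -c "
from h import *
print(blk())"
python3 -m inch '[[0,-0.001,-0.0004,0],[0,-0.001,-0.0004,0],[0,-0.001,-0.0004,0],[0,0,0,0]]'
python3 -c "
from h import *
print(blk(),manip.get_obs()['wrist_torque'])"
```

```text
time_s: 8.25
eef_pos: [0.5588, 0.0925, 0.0917]
orientation: [180.0, -0.1, 6.6]
contact_force: [3.4, -3.9, -1.0]
finger_gap: 0.16
grip_force: 39.9
(array([-0.0012,  0.002 ,  0.0917]), array([ 1.7995e+02, -1.0000e-01,  6.5900e+00]), array([ 3.4, -3.9, -1. ]), 0.16, 39.9, 8.25)
time_s: 8.65
eef_pos: [0.5586, 0.0932, 0.092]
orientation: [179.8, -0.1, 6.6]
contact_force: [9.2, -16.2, -10.3]
finger_gap: 0.159
grip_force: 39.5
(array([-0.0013,  0.0026,  0.092 ]), array([ 1.7977e+02, -7.0000e-02,  6.6400e+00]), array([  9.2, -16.2, -10.3]), 0.159, 39.5, 8.65) [-2.7937773  -1.50233837 -0.12450422]
```

```bash
python3 -m inch '[[0,-0.002,0,0],[0,-0.002,0,0],[0,0,0,0]]'
python3 -c "
from h import *
print(blk(),manip.get_obs()['wrist_torque'])"
python3 -m inch '[[0,-0.002,0,0],[0,-0.001,0,0],[0,0,0,0]]'
python3 -c "
from h import *
print(blk(),manip.get_obs()['wrist_torque'])"
```

```text
time_s: 8.95
eef_pos: [0.5585, 0.0943, 0.0927]
orientation: [179.5, -0.1, 6.7]
contact_force: [8.2, -32.8, -1.4]
finger_gap: 0.159
grip_force: 42.4
(array([-0.0013,  0.0038,  0.0927]), array([ 1.7953e+02, -6.0000e-02,  6.7200e+00]), array([  8.2, -32.8,  -1.4]), 0.159, 42.4, 8.95) [-5.9306144  -1.45636569 -0.1507707 ]
time_s: 9.25
eef_pos: [0.5584, 0.0951, 0.0931]
orientation: [179.4, -0.1, 6.8]
contact_force: [7.7, -45.1, 3.4]
finger_gap: 0.158
grip_force: 47.4
(array([-0.0013,  0.0046,  0.0931]), array([ 1.7936e+02, -5.0000e-02,  6.7600e+00]), array([  7.7, -45.1,   3.4]), 0.158, 47.4, 9.25) [-8.11402144 -1.45401062 -0.17830859]
```

```bash
python3 -c "
from h import *
import cv2
w=manip.read_camera('wrist')[:,:,::-1]
cv2.imwrite('pics/w4full.png',w)
cv2.imwrite('pics/w4.png',cv2.resize(w[60:300,110:400],None,fx=2.5,fy=2.5,interpolation=cv2.INTER_CUBIC))"
```

```text
(no output)
```

View pics/w4.png

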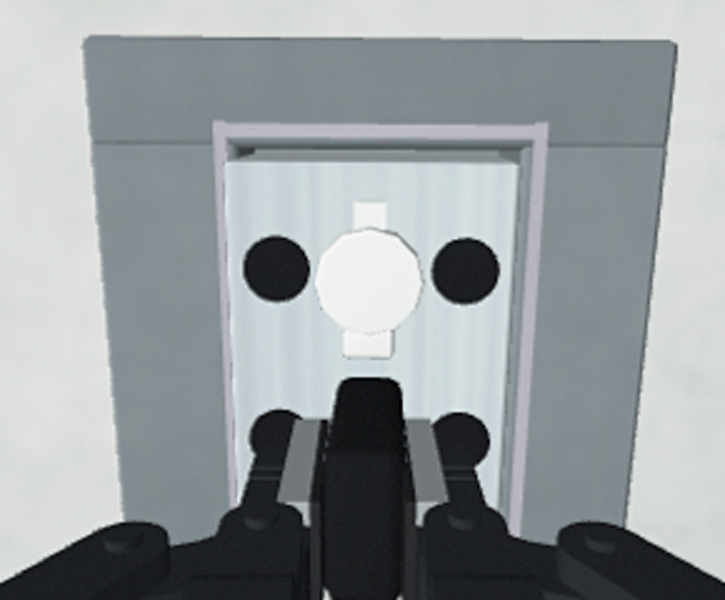

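The block has shifted and leans left a little: its far top corners are at crop (228,160) and (520,162), inside the well frame at (214..548). Estimating the lean.

```bash
cat >> h.py <<'E'
def inb(X):
    d=np.array(X)-[P[0],P[1],0];c,s=np.cos(P[2]),np.sin(P[2]);return np.array([c*d[0]+s*d[1],-s*d[0]+c*d[1],d[2]])
E
python3 -c "
from h import *
C=cam('wrist');f=lambda u,v:((u)/2.5+110-.3,v/2.5+60-.3)
for n,u,v,z in [('wellL',214,124,.062),('wellR',548,124,.062),('rimL',84,38,.062),('rimR',676,42,.062),('cL',228,160,.081),('cR',520,162,.081),('hL',276,270,.081),('hR',465,271,.081),('cap',370,280,.094)]:print(n,inb(onplane(C,f(u,v),z)).round(4))
C=cam('wrist')
"
```

```text
wellL [0.0657 0.037  0.062 ]
wellR [ 0.066  -0.0369  0.062 ]
rimL [0.0833 0.0639 0.062 ]
rimR [ 0.0832 -0.0634  0.062 ]
cL [0.0589 0.0312 0.081 ]
cR [ 0.0588 -0.0271  0.081 ]
hL [0.0367 0.0222 0.081 ]
hR [ 0.0366 -0.0169  0.081 ]
cap [0.0374 0.003  0.094 ]
```

```bash
python3 -m inch '[[0,0,-0.001,0],[0,-0.001,-0.001,0],[0,-0.001,-0.001,0],[0,0,0,0]]'
python3 -c "
from h import *
print(blk())"
python3 -m inch '[[0,0,-0.001,0],[0,-0.001,-0.001,0],[0,0,0,0]]'
python3 -c "
from h import *
print(blk())"
```

```text
time_s: 9.7
eef_pos: [0.5581, 0.0969, 0.0946]
orientation: [179.3, -0.0, 6.8]
contact_force: [13.7, -44.0, -12.7]
finger_gap: 0.153
grip_force: 64.8
(array([-0.0014,  0.0064,  0.0946]), array([ 1.7934e+02, -4.0000e-02,  6.7800e+00]), array([ 13.7, -44. , -12.7]), 0.153, 64.8, 9.7)
time_s: 10.0
eef_pos: [0.5579, 0.0977, 0.0953]
orientation: [179.3, -0.0, 6.8]
contact_force: [17.8, -43.7, -26.4]
finger_gap: 0.156
grip_force: 73.5
(array([-0.0014,  0.0073,  0.0953]), array([ 1.7932e+02, -2.0000e-02,  6.7900e+00]), array([ 17.8, -43.7, -26.4]), 0.156, 73.5, 10.0)
```

Lean of about 0.09 rad left is estimated (TCP +7.3 mm, up 3.7 mm). Now rocking right while keeping the upward pull below the heater's weight.

```bash
python3 -m inch '[[0,0.002,0.001,0],[0,0.002,0,0],[0,0.002,0,0],[0,0.002,0,0],[0,0,0,0]]'
python3 -c "
from h import *
print(blk())"
python3 -m inch '[[0,0.002,0,0],[0,0.002,0,0],[0,0.002,0,0],[0,0,0,0]]'
python3 -c "
from h import *
print(blk())"
```

```text
time_s: 10.5
eef_pos: [0.558, 0.0959, 0.0957]
orientation: [179.8, -0.0, 6.6]
contact_force: [7.2, -9.0, -10.6]
finger_gap: 0.156
grip_force: 61.4
(array([-0.0016,  0.0054,  0.0957]), array([ 1.7983e+02, -4.0000e-02,  6.6400e+00]), array([  7.2,  -9. , -10.6]), 0.156, 61.4, 10.5)
time_s: 10.9
eef_pos: [0.558, 0.0923, 0.0962]
orientation: [-180.0, 0.0, 6.6]
contact_force: [4.7, 3.9, -10.0]
finger_gap: 0.156
grip_force: 45.4
(array([-0.002 ,  0.0018,  0.0962]), array([-179.96,    0.  ,    6.55]), array([  4.7,   3.9, -10. ]), 0.156, 45.4, 10.9)
```

```bash
python3 -m inch '[[0,0.002,-0.0005,0],[0,0.002,-0.0005,0],[0,0.002,-0.0005,0],[0,0.002,0,0],[0,0,0,0]]'
python3 -c "
from h import *
print(blk())"
python3 -m inch '[[0,0.002,-0.0005,0],[0,0.002,-0.0005,0],[0,0.002,-0.0005,0],[0,0,0,0]]'
python3 -c "
from h import *
print(blk())"
```

```text
time_s: 11.4
eef_pos: [0.5585, 0.0883, 0.0982]
orientation: [-179.6, -0.0, 6.4]
contact_force: [2.2, 23.3, -5.1]
finger_gap: 0.159
grip_force: 40.5
(array([-0.002 , -0.0022,  0.0982]), array([-1.7962e+02, -2.0000e-02,  6.4400e+00]), array([ 2.2, 23.3, -5.1]), 0.159, 40.5, 11.4)
time_s: 11.8
eef_pos: [0.5588, 0.0856, 0.0998]
orientation: [-179.4, -0.0, 6.4]
contact_force: [-1.3, 41.9, -4.3]
finger_gap: 0.157
grip_force: 59.5
(array([-0.002 , -0.0049,  0.0998]), array([-1.7935e+02, -1.0000e-02,  6.3600e+00]), array([-1.3, 41.9, -4.3]), 0.157, 59.5, 11.8)
```

```bash
python3 -m inch '[[0,0.001,-0.001,0],[0,0.001,-0.001,0],[0,0.001,-0.001,0],[0,0,0,0]]'
python3 -c "
from h import *
print(blk())"
python3 -m inch '[[0,0.001,-0.001,0],[0,0,0,0],[0,0,0,0]]'
python3 -c "
from h import *
o=manip.get_obs();print(blk(o))
w=manip.read_camera('wrist')[:,:,::-1]
cv2.imwrite('pics/w5.png',cv2.resize(w[60:300,110:400],None,fx=2.5,fy=2.5,interpolation=cv2.INTER_CUBIC))"
```

```text
time_s: 12.2
eef_pos: [0.559, 0.0831, 0.1014]
orientation: [-179.3, 0.0, 6.3]
contact_force: [2.9, 42.4, -18.6]
finger_gap: 0.153
grip_force: 84.5
(array([-0.0021, -0.0074,  0.1014]), array([-1.7931e+02,  1.0000e-02,  6.3400e+00]), array([  2.9,  42.4, -18.6]), 0.153, 84.5, 12.2)
time_s: 12.5
eef_pos: [0.5592, 0.0814, 0.1025]
orientation: [-179.4, 0.0, 6.3]
contact_force: [3.3, 38.5, -16.4]
finger_gap: 0.155
grip_force: 103.5
(array([-0.0021, -0.0092,  0.1025]), array([-1.7936e+02,  1.0000e-02,  6.3300e+00]), array([  3.3,  38.5, -16.4]), 0.155, 103.5, 12.5)
```

View pics/w5.png

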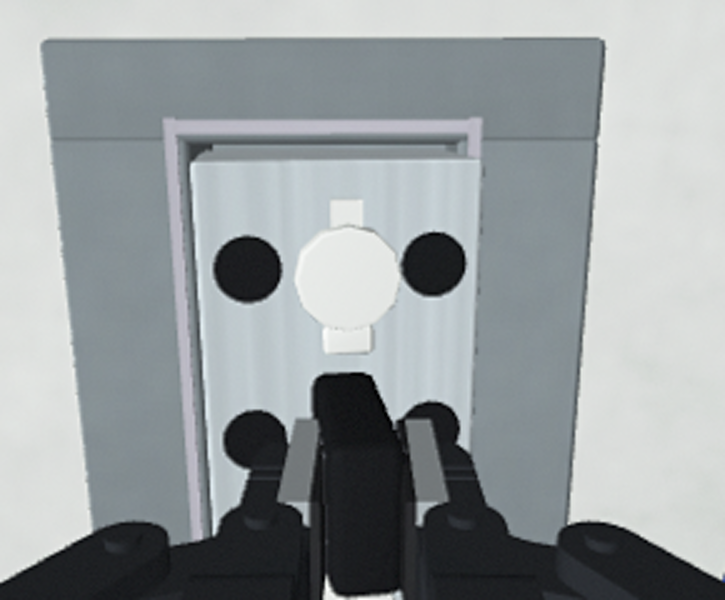

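The block clearly leans right: tab tilted in the fingers and block top over the right rim at crop x≈475. It has risen about 10 mm. Rocking left again.

```bash
python3 -m inch '[[0,-0.002,0.0005,0],[0,-0.002,0,0],[0,-0.002,0,0],[0,-0.002,0,0],[0,-0.002,0,0],[0,-0.002,0,0],[0,0,0,0]]'
python3 -c "
from h import *
print(blk())"
python3 -m inch '[[0,-0.002,-0.0005,0],[0,-0.002,-0.0005,0],[0,-0.002,-0.0005,0],[0,-0.002,-0.0005,0],[0,0,0,0]]'
python3 -c "
from h import *
print(blk())"
```

```text
time_s: 13.25
eef_pos: [0.5589, 0.0862, 0.1043]
orientation: [-180.0, -0.0, 6.6]
contact_force: [-0.3, -1.8, 7.6]
finger_gap: 0.157
grip_force: 75.7
(array([-0.0018, -0.0043,  0.1043]), array([-1.7998e+02, -4.0000e-02,  6.5600e+00]), array([-0.3, -1.8,  7.6]), 0.157, 75.7, 13.25)
time_s: 13.75
eef_pos: [0.5585, 0.0923, 0.1072]
orientation: [179.9, -0.1, 6.6]
contact_force: [-1.5, -8.7, 16.2]
finger_gap: 0.155
grip_force: 42.5
(array([-0.0015,  0.0018,  0.1072]), array([ 1.7985e+02, -7.0000e-02,  6.6200e+00]), array([-1.5, -8.7, 16.2]), 0.155, 42.5, 13.75)
```

```bash
python3 -m inch '[[0,-0.001,-0.002,0],[0,-0.001,-0.002,0],[0,-0.001,-0.001,0],[0,-0.002,-0.001,0],[0,0,0,0]]'
python3 -c "
from h import *
print(blk())"
python3 -m inch '[[0,-0.001,-0.001,0],[0,-0.001,-0.001,0],[0,-0.001,-0.001,0],[0,0,0,0]]'
python3 -c "
from h import *
print(blk())"
```

```text
time_s: 14.25
eef_pos: [0.5573, 0.0951, 0.1104]
orientation: [179.6, 0.1, 6.7]
contact_force: [7.0, -17.9, -9.6]
finger_gap: 0.153
grip_force: 56.7
(array([-0.0024,  0.0047,  0.1104]), array([1.7964e+02, 5.0000e-02, 6.7200e+00]), array([  7. , -17.9,  -9.6]), 0.153, 56.7, 14.25)
time_s: 14.65
eef_pos: [0.5567, 0.0974, 0.1136]
orientation: [179.6, 0.1, 6.7]
contact_force: [4.7, -21.0, -5.9]
finger_gap: 0.154
grip_force: 63.0
(array([-0.0027,  0.007 ,  0.1136]), array([1.7959e+02, 1.0000e-01, 6.7200e+00]), array([  4.7, -21. ,  -5.9]), 0.154, 63.0, 14.65)
```

```bash
cat >> h.py <<'E'
def cap(w):
    g=cv2.cvtColor(np.ascontiguousarray(w),cv2.COLOR_RGB2HSV);roi=np.zeros(g.shape[:2],np.uint8);roi[120:215,200:300]=1
    m=((g[:,:,2]>228)&(g[:,:,1]<12)).astype(np.uint8)*roi
    n,l,s,c=cv2.connectedComponentsWithStats(m);i=1+s[1:,4].argmax();return c[i].round(1),s[i]
E
python3 -c "
from h import *
print(cap(cv2.imread('pics/w4full.png')[:,:,::-1]))
w5=cv2.resize(cv2.imread('pics/w5.png'),(290,240),interpolation=cv2.INTER_AREA);f=np.zeros((384,512,3),np.uint8);f[60:300,110:400]=w5[:,:,::-1];print(cap(f))
w=manip.read_camera('wrist');cv2.imwrite('pics/w6full.png',w[:,:,::-1]);print(cap(w))"
```

```text
(array([256.7, 175.1]), array([ 236,  152,   43,   50, 1519], dtype=int32))
(array([248. , 170.6]), array([ 228,  151,   41,   40, 1252], dtype=int32))
(array([257.3, 173.6]), array([ 237,  151,   42,   50, 1465], dtype=int32))
```

```bash
python3 -c "
from h import *
w=cv2.imread('pics/w6full.png');s=manip.read_camera('side')[:,:,::-1]
a=cv2.resize(w[60:300,110:400],None,fx=1.6,fy=1.6,interpolation=cv2.INTER_CUBIC)
b=cv2.resize(s[140:225,205:285],(324,384)[:2],interpolation=cv2.INTER_CUBIC)
cv2.imwrite('pics/w6.png',np.hstack([a,b]))"
```

```text
(no output)
```

View pics/w6.png

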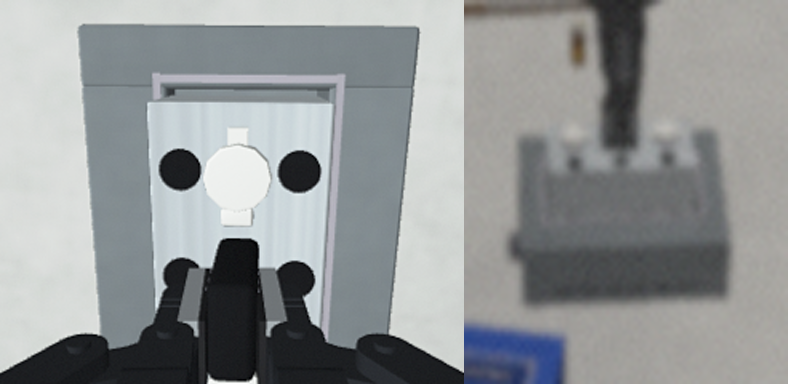

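The right panel shows the block tilted and high in the well. In the left panel the cap at (237,178) is left of the hole midpoint (240,170), which gives a left lean of about 0.085 rad. To be sure the left-then-right order counts, I'll lower slightly and rock right once more while it is still in the well.

```bash
python3 -m inch '[[0,0.002,0.002,0],[0,0.002,0.002,0],[0,0.002,0.002,0],[0,0.002,0.001,0],[0,0.002,0.001,0],[0,0.002,0,0],[0,0,0,0]]'
python3 -c "
from h import *
print(blk())"
python3 -m inch '[[0,0.002,0.001,0],[0,0.002,0.001,0],[0,0.002,0,0],[0,0.002,0,0],[0,0.002,0,0],[0,0,0,0]]'
python3 -c "
from h import *
print(blk())"
```

```text
time_s: 15.45
eef_pos: [0.559, 0.0907, 0.1089]
orientation: [-179.9, -0.1, 6.5]
contact_force: [-3.5, 4.3, 20.5]
finger_gap: 0.155
grip_force: 43.4
(array([-0.0012,  0.0002,  0.1089]), array([-1.7991e+02, -1.3000e-01,  6.5300e+00]), array([-3.5,  4.3, 20.5]), 0.155, 43.4, 15.45)
time_s: 16.05
eef_pos: [0.5602, 0.0867, 0.1085]
orientation: [-179.4, -0.2, 6.4]
contact_force: [-11.0, 36.2, 33.9]
finger_gap: 0.152
grip_force: 54.4
(array([-0.0005, -0.004 ,  0.1085]), array([-179.43,   -0.22,    6.38]), array([-11. ,  36.2,  33.9]), 0.152, 54.4, 16.05)
```

```bash
python3 -m inch '[[0,0.001,-0.002,0],[0,0.001,-0.002,0],[0,0.001,-0.002,0],[0,0.001,-0.001,0],[0,0,0,0]]'
python3 -c "
from h import *
print(blk())"
python3 -m inch '[[0,0.001,-0.001,0],[0,0.001,-0.001,0],[0,0.001,-0.0005,0],[0,0,0,0]]'
python3 -c "
from h import *
print(blk());w=manip.read_camera('wrist');cv2.imwrite('pics/w7full.png',w[:,:,::-1]);print(cap(w))
for f in('w4','w6','w7'):
    w=cv2.imread(f'pics/{f}full.png').max(2)
    m=((w<60)).astype(np.uint8);m[:145]=0;m[185:]=0
    n,l,s,c=cv2.connectedComponentsWithStats(m);print(f,[(c[i].round(1),s[i][4]) for i in range(1,n) if s[i][4]>200])"
```

```text
time_s: 16.55
eef_pos: [0.5598, 0.0822, 0.1117]
orientation: [-179.4, -0.1, 6.4]
contact_force: [-0.6, 33.8, -1.6]
finger_gap: 0.157
grip_force: 87.6
(array([-0.0014, -0.0084,  0.1117]), array([-1.7944e+02, -1.0000e-01,  6.3500e+00]), array([-0.6, 33.8, -1.6]), 0.157, 87.6, 16.55)
time_s: 16.95
eef_pos: [0.5598, 0.0796, 0.1132]
orientation: [-179.4, -0.0, 6.3]
contact_force: [1.9, 35.2, -8.7]
finger_gap: 0.157
grip_force: 106.6
(array([-0.0017, -0.011 ,  0.1132]), array([-1.794e+02, -5.000e-02,  6.340e+00]), array([ 1.9, 35.2, -8.7]), 0.157, 106.6, 16.95)
(array([245.7, 172.1]), array([ 228,  152,   41,   49, 1179], dtype=int32))
w4 [(array([220.3, 167. ]), np.int32(514)), (array([295.8, 167.9]), np.int32(524))]
w6 [(array([222.2, 165.4]), np.int32(496)), (array([296.9, 166.7]), np.int32(516))]
w7 [(array([208.4, 167.7]), np.int32(532)), (array([282.5, 165.6]), np.int32(477))]
```

Right lean is as strong as before. Centring and lifting gradually, watching the force.

```bash
python3 -m inch '[[0,-0.002,-0.001,0],[0,-0.002,-0.001,0],[0,-0.002,0,0],[0,-0.002,-0.001,0],[0,-0.002,0,0],[0,-0.002,-0.001,0],[0,-0.002,0,0],[0,-0.002,0,0],[0,0,0,0]]'
python3 -c "
from h import *
print(blk())"
python3 -m inch '[[0,0,-0.002,0],[0,0,-0.002,0],[0,0,0,0]]'
python3 -c "
from h import *
print(blk())"
```

```text
time_s: 17.9
eef_pos: [0.5573, 0.0887, 0.1171]
orientation: [180.0, 0.1, 6.6]
contact_force: [-0.8, 0.5, -6.7]
finger_gap: 0.158
grip_force: 39.3
(array([-0.0031, -0.0016,  0.1171]), array([1.7997e+02, 1.3000e-01, 6.6000e+00]), array([-0.8,  0.5, -6.7]), 0.158, 39.3, 17.9)
time_s: 18.2
eef_pos: [0.5584, 0.0887, 0.122]
orientation: [180.0, -0.0, 6.6]
contact_force: [0.1, 0.3, -7.1]
finger_gap: 0.158
grip_force: 39.3
(array([-0.002 , -0.0018,  0.122 ]), array([179.99,  -0.  ,   6.57]), array([ 0.1,  0.3, -7.1]), 0.158, 39.3, 18.2)
```

It hangs free: 7 N is just the block's weight. Lifting clear.

```bash
python3 -m inch '[[0,0,-0.004,0],[0,-0.0005,-0.005,0],[0,-0.0005,-0.005,0],[0,0,-0.005,0],[0,0,-0.004,0],[0,0,0,0],[0,0,0,0],[0,0,0,0],[0,0,0,0],[0,0,0,0]]' 0 50
python3 -c "
from h import *
print(blk());w=manip.read_camera('wrist');s=manip.read_camera('side')[:,:,::-1];print(cap(w))
a=cv2.resize(w[60:300,110:400,::-1],None,fx=1.6,fy=1.6,interpolation=cv2.INTER_CUBIC)
b=cv2.resize(s[140:225,205:285],(324,384),interpolation=cv2.INTER_CUBIC)
cv2.imwrite('pics/w8.png',np.hstack([a,b]))"
```

```text
time_s: 19.2
eef_pos: [0.5581, 0.09, 0.1445]
orientation: [180.0, 0.0, 6.6]
contact_force: [-0.4, 0.3, -5.6]
finger_gap: 0.15
grip_force: 52.2
(array([-0.0022, -0.0005,  0.1445]), array([1.80e+02, 2.00e-02, 6.58e+00]), array([-0.4,  0.3, -5.6]), 0.15, 52.2, 19.2)
(array([253.6, 173.2]), array([ 233,  151,   42,   49, 1415], dtype=int32))
```

View pics/w8.png

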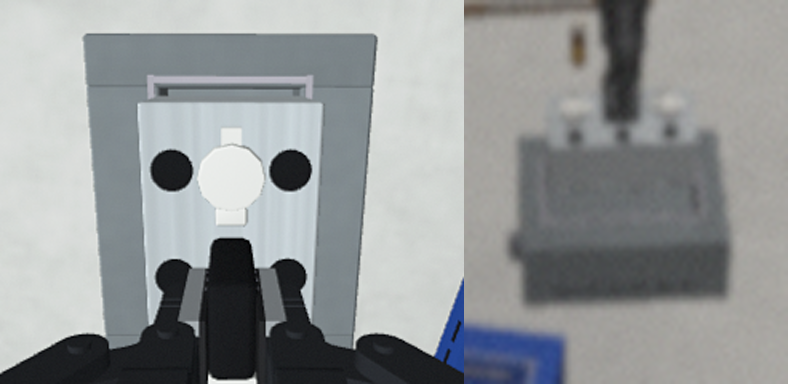

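The block is level and central above the well at (230,170), its cap is flat and the heater hasn't moved. The vial still stands. Handing in.

```bash
python3 -c "
from workcell import manip
print(manip.job_done())"
```

```text
the job is handed in; nothing more can be done
None
```

Job handed in at about 19 s of 51, with no verdict returned: both caps are pressed shut, and the block was rocked loose left and right and is held level about 25 mm above the rim by my estimate. In the last pictures the heater had not moved and the vial still stood; I did not re-check the timer or tape roll, but the arm never went near them.

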